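Press the snap lid of the sample case shut all round

ROBOT

A 6-joint arm with a two-finger parallel gripper is mounted at the origin on the work surface. World frame = base frame: x ahead of the robot, y to its left, z up, the work surface at z = 0. Lengths are in m, angles in rad, forces in N, time in s.
With the tool pointing down it reaches from about 0.25 to 0.775 m from the base axis. Payload 4 kg.
Tool frame: the origin (TCP) lies between the finger pads; the fingertips stand 14 mm ahead of it and the grasp point (between the pads) lies 5 mm behind it; z points along the fingers, y is the direction in which the jaws open and shut (so a half turn about z gives the same grasp; the last joint's range is limited). The gripper opens to 85 mm and grips with 20 to 120 N. Pads are 22 mm wide; open, the fingers measure 114 mm over their backs; the gripper's body (76 mm by 85 mm) begins 54 mm behind the grasp point. The pads swing forward as they close: fully open they stand 13 mm farther back than shut.
Start: joints at [-1.423, 0.087, 1.371, -0, 1.684, -0.103], TCP at [0.136, -0.533, 0.245] pointing down, gripper open.
Joint ranges: [-3.1, 3.1], [-0.76, 2.03], [0.27, 2.55], [-1.08, 4.22], [0.17, 2.65], [-2.57, 2.57]. Speed limits (rad/s): [2.79, 2.79, 3.14, 3.14, 3.14, 3.14].

INTERFACE

Orientations are given as a rotation vector (axis times angle).
In Python, from workcell import env gives the robot as it stands.
- The arm moves only by the shell command python3 -m crank 'ROWS' [FORCE]. ROWS is a JSON object of lists of equal length, an entry for each row: "slide": the shift along the tool's x, y, z in mm, a list of three; "turn": the turn, a rotation vector about the tool's x, y, z in degrees, a list of three; "gripper": the gripper command: -1 is fully open, 1 is shut, values between are in proportion. A call has 1 to 20 rows; each row is the pose to reach, as a shift and turn from the pose commanded when the call began, along the tool's axes at that moment; what a row does not reach only later rows make up. A row lasts 1/10 s, in which the tool goes at most 50 mm and 8.59 degrees, less where a joint would pass 70% of its speed; a pose out of reach is approached as far as the arm can. A call with a gripper value outside its range is refused whole. The fingers move at their own pace and stop on an object; FORCE is the grip in N (left out, the last holds). Time passes only in rows, so rows that repeat a pose let the fingers close. It gives the time, the measured TCP pose, the force and the opening at its end, in the units of the state.
- env.sense(): the state, without advancing time (a new reading comes with each control period).
- env.get_image(name): name is "side" or "top"; returns a dict with "img" (400x640x3 uint8, blue, green, red), "z_map" (400x640 float32, m along the optical axis (not along the pixel's ray), 0 where there is no reading), "fx", "fy", "cx", "cy" (pixels), "origin" and "orientation" of the camera in the world. Camera axes: x right, y down, z forward; pixel columns grow to the right and rows downward; lengths in m; the calibration is good to about 2 mm. A picture is of the moment at which its call begins.
- env.hand_in(): hands the job in, once; it reports no verdict.
The state is a dict: "t": time; "joint_pos": joint angles; "dq": joint speeds; "joint_torque": joint torques, N m; "tool_pos": TCP position; "ee_rot": TCP orientation; "wrist_force": force on the tool from outside, world axes, zero at the start; "torque": the same for the moment, N m; "grip_width": finger opening in m.
Only numpy, scipy, OpenCV 4.12 (cv2) and the standard library are available. Lean on these libraries where they do the work, as an engineer would, in place of code of your own. Each camera call takes 0.05 s, during which the arm holds its last target.

TASK

Of the two white-lidded cases on the bench, one has its lid laid on but not fastened: the four sections of its rim still stand up. Go around that rim and press the sections down until every one snaps flat. Only press, and let everything stay where it stands: do not lift, tip or shove either case, and do not disturb the other things.

Things in the scene. Friction and masses are not known exactly. Their poses are not given: they have to be found in the camera images.
- case: the case to be shut: grey plastic box, 104 x 144 mm (its x and y), 38 mm high, loose on the bench, 0.75 kg, under a white lid 110 x 150 mm (x and y) whose flat top is 42 mm above the bench. Origin: centre of its underside; z up; at yaw 0 the long sides run along y
- lid_middle (a point): centre of that lid's top face, 42 mm above the bench. The lid's middle and its four corners (26 mm squares) are rigid; between the corners the rim has four hinged sections, one per side, 26 mm wide from hinge to outer edge, 4 mm thick, with a 14 mm deep lip. Hinges lie at the top face, parallel to the sides, 29 mm (long sides) and 49 mm (short sides) from this point
- press_near (a point): where to press the section on the case's -x side: on its top face, middle of its 98 mm length, 18 mm out from its hinge, 8 mm in from the lid's edge. Moves with the section: about 50 mm above the bench while it stands up, 42 mm when shut; shut, it lies at x = -47 mm, y = 0 of the case
- press_far (a point): the same on the +x side (98 mm long section); shut, it lies at x = +47 mm, y = 0 of the case
- press_left (a point): the same on the +y side (58 mm long section); shut, it lies at x = 0, y = +67 mm of the case
- press_right (a point): the same on the -y side (58 mm long section); shut, it lies at x = 0, y = -67 mm of the case
- rim_near (a joint): angle of the section on the -x side, rad: 0 standing up (outer edge 11 mm above the lid's top), 0.45 shut, level with the lid's top. It springs back up unless pressed past about 0.27, beyond which it snaps shut by itself and stays. To start it takes about 7 N at the outer edge, 10 N at the press point, then less and less
- rim_far (a joint): the same for the section on the +x side
- rim_left (a joint): the same for the section on the +y side
- rim_right (a joint): the same for the section on the -y side
- shut_case: the second case, same make and size, its lid already shut all round (all flat, top 42 mm high): leave it. Origin: centre of its underside
- jar_mid (a point): small glass jar with white cap, 34 mm across, 42 mm high, stands near the case to be shut: leave it. Point half-way up
- dropper_mid (a point): white dropper bottle, 38 mm across, 85 mm high, stands near the case to be shut: leave it. Point half-way up
- model: horseshoe-shaped stone dental model, about 45 mm x 65 mm x 25 mm high: leave it. Origin: underside
- bowl: small glass bowl, 76 mm across, 45 mm high: leave it. Origin: centre of its underside
- brush: brush lying on the bench, 170 mm long along its x: leave it. Origin: underside
- spatula: spatula lying on the bench, 170 mm long along its x: leave it. Origin: underside
Not all that is in view belongs to the job. Leave any blue or yellow look-alike of the case alone.

How it is judged:
At the end, for the whole second after the job is handed in: all four rim sections shut (each past 0.40 of 0.45 rad), the case at rest, flat on the bench and within 30 mm of where it stood, the other case within 20 mm of where it stood (value of joint each of rim_near, rim_far, rim_left, rim_right above 0.4 rad and distance of case from where it was at the start of the episode below 0.03 m and height (world z) of case below 0.005 m and angle between case's own z axis and vertical below 0.05 rad and linear speed of case below 0.02 m/s and distance of shut_case from where it was at the start of the episode below 0.02 m); the robot touches nothing.
It fails at once if the case is lifted, tipped or shoved away (more than 12 mm up, 0.2 rad, 50 mm) (height (world z) of case above 0.012 m or angle between case's own z axis and vertical above 0.2 rad or distance of case from where it was at the start of the episode above 0.05 m).
It fails at once if the shut case is lifted, tipped or moved (more than 12 mm up, 0.2 rad, 20 mm) (height (world z) of shut_case above 0.012 m or angle between shut_case's own z axis and vertical above 0.2 rad or distance of shut_case from where it was at the start of the episode above 0.02 m).
It fails at once if the jar, bottle, model, bowl, brush or spatula is moved by more than 25 mm (distance of any of jar_mid, dropper_mid, model, bowl, brush, spatula from where it was at the start of the episode above 0.025 m).
It fails at once if the jar or the bottle is tipped over (angle between any of jar_mid, dropper_mid's own z axis and vertical above 0.5 rad).
It also fails if it takes over 45 s, if anything falls off the work surface, if the arm or the gripper's body presses on something with over 40 N, if the wrist force passes 120 N, or if a joint passes its speed limit or range.

## Working session

There is one attempt and no reset: what is moved stays moved. The work goes in short steps, Python scripts to look and compute and a shell command to move; the robot and the scene stay as the last step left them, time stands still between calls to the robot, and variables do not carry over. Pictures are saved under pics/ and viewed, and the job is handed in when it is done.

```bash
ls; mkdir -p pics; python3 - <<'E'
from workcell import env
import cv2,numpy as np
s=env.sense();print({k:np.round(v,4) for k,v in s.items()})
for n in("top","side"):
    d=env.get_image(n);cv2.imwrite(f"pics/{n}0.png",d["img"]);np.savez(f"{n}0.npz",**d)
    print(n,d["fx"],d["fy"],d["cx"],d["cy"],d["origin"],d["orientation"])
E
```

```text
pics
{'t': np.float64(0.0), 'joint_pos': array([-1.4231,  0.088 ,  1.3723,  0.    ,  1.6836, -0.1031]), 'dq': array([-0.0005,  0.0005,  0.0014, -0.0009, -0.0018,  0.0011]), 'joint_torque': array([ 2.00000e-04, -3.51858e+01, -3.13276e+01, -2.00000e-04,
        1.06000e-02,  0.00000e+00]), 'tool_pos': array([ 0.1364, -0.5323,  0.2441]), 'ee_rot': array([-3.1147e+00, -3.9270e-01,  1.0000e-04]), 'wrist_force': array([ 0.0437, -0.132 ,  0.2872]), 'torque': array([-0.0497,  0.0275,  0.0512]), 'grip_width': np.float64(0.0856)}
top 402.4071626157655 402.4071626157655 316.99631948872303 198.20641970923103 [0.34469254 0.08806713 1.19617847] [-2.11303755  2.17372149 -0.18242058]
side 445.0324063612867 445.0324063612867 321.17120695375706 199.81359072508292 [0.00973648 0.94951387 0.7063549 ] [-0.66957191  2.44515338 -1.38225454]
```

View pics/top0.png

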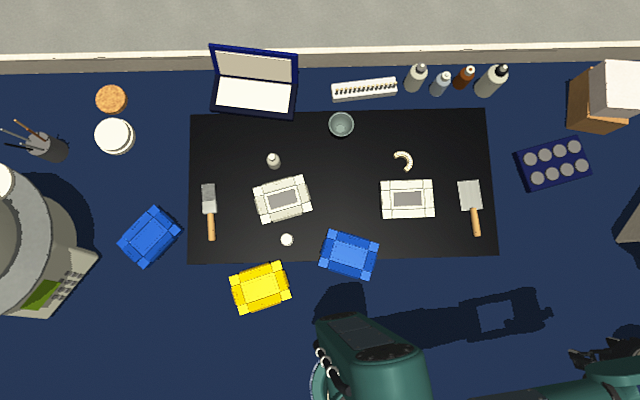

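View pics/side0.png

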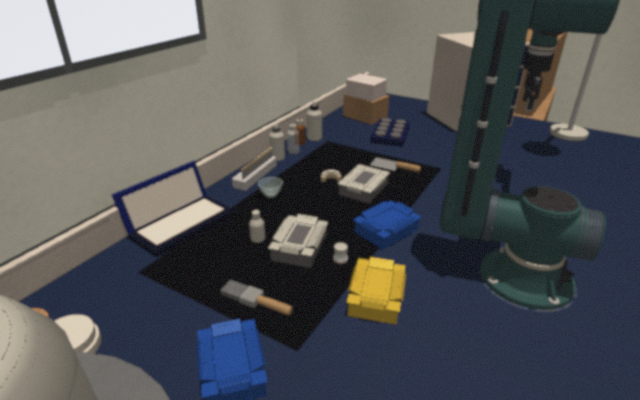

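The top view shows two white-lidded cases, at about (282,199) with a ragged rim and at (407,198). The dropper is at (273,160) and the jar at (287,240), on either side of the left case, which agrees with it being the one to shut. I'll measure both.

```bash
cat > h.py <<'E'
import numpy as np,cv2
from scipy.spatial.transform import Rotation as R
def pts(d):
    z=d["z_map"];v,u=np.mgrid[:z.shape[0],:z.shape[1]]
    c=np.stack([(u-d["cx"])/d["fx"]*z,(v-d["cy"])/d["fy"]*z,z],-1)
    return c@R.from_rotvec(d["orientation"]).as_matrix().T+d["origin"]
def ray(d,u,v,h):
    r=R.from_rotvec(d["orientation"]).as_matrix()@np.array([(u-d["cx"])/d["fx"],(v-d["cy"])/d["fy"],1.])
    return d["origin"]+r*(h-d["origin"][2])/r[2]
E
python3 - <<'E'
from h import *
np.set_printoptions(precision=4,suppress=True)
d=dict(np.load("top0.npz"));P=pts(d);im=d["img"]
hsv=cv2.cvtColor(im,cv2.COLOR_BGR2HSV)
m=((hsv[...,1]<70)&(hsv[...,2]>110)).astype(np.uint8)
for (a,b,c,e) in [(240,165,325,230),(370,170,445,228)]:
    k=np.zeros_like(m);k[b:e,a:c]=m[b:e,a:c]
    cs,_=cv2.findContours(k,cv2.RETR_EXTERNAL,cv2.CHAIN_APPROX_NONE)
    ct=max(cs,key=cv2.contourArea)
    w=np.array([ray(d,u,v,.042)[:2] for u,v in ct[:,0]],np.float32)
    r=cv2.minAreaRect(w);print("rect",r, cv2.boxPoints(r))
    f=np.zeros_like(m);cv2.drawContours(f,[ct],-1,1,-1)
    z=P[...,2][f>0];print("z pct",np.percentile(z,[5,25,50,75,95]))
for (a,b,c,e) in [(262,148,284,172),(278,230,298,250)]:
    k=np.zeros_like(m);k[b:e,a:c]=m[b:e,a:c];v,u=np.nonzero(k)
    print("obj",u.mean(),v.mean(),P[v,u].max(0),P[v,u].min(0),np.median(P[v,u],0))
im2=cv2.resize(im[140:260,230:340],None,fx=6,fy=6,interpolation=cv2.INTER_CUBIC)[:600];cv2.imwrite("pics/c1.png",cv2.resize(im2,(550,500)))
s=dict(np.load("side0.npz"))["img"];cv2.imwrite("pics/s1.png",cv2.resize(s[140:310,220:430],None,fx=3.5,fy=3.5,interpolation=cv2.INTER_CUBIC))
E
```

```text
rect ((0.5305519104003906, 0.174326092004776), (0.11709663271903992, 0.15763171017169952), 14.78530502319336) [[0.4538 0.2356]
 [0.4941 0.0832]
 [0.6073 0.1131]
 [0.567  0.2655]]
z pct [0.0263 0.0424 0.0449 0.0486 0.0541]
rect ((0.5220659971237183, -0.18919114768505096), (0.11256970465183258, 0.15250228345394135), 0.5183066129684448) [[ 0.4651 -0.1135]
 [ 0.4665 -0.2659]
 [ 0.579  -0.2649]
 [ 0.5777 -0.1124]]
z pct [0.0245 0.0411 0.0428 0.0444 0.0468]
obj 272.99367088607596 160.31645569620252 [0.68   0.2152 0.0886] [ 0.6268  0.1822 -0.001 ] [0.64   0.1973 0.0594]
obj 286.4776119402985 239.2462686567164 [0.4344 0.182  1.1962] [ 0.3447  0.0881 -0.0022] [0.4138 0.1642 0.0416]
```

```bash
python3 - <<'E'
from h import *
d=dict(np.load("top0.npz"));P=pts(d)
print((P[178:224:3,250:316:4,2]*1000).astype(int))
print((P[174:224:3,378:440:4,2]*1000).astype(int))
E
```

```text
[[   4    1    3    1    0    0    2   -1    1   50   49   45   43   39
     0    2    2]
 [   7    0    1    3    4    1   45   55   51   53   46   44   42   38
     2    5    3]
 [   5    5    4    3   54   54   54   46   47   45   46   44   43   48
     0   -1    4]
 [   0    2   44   55   49   50   42   47   43   28   41   41   48   51
    42    1    1]
 [   6   47   44 1196   46   46   45   41   44   46   45   44   46   45
    51    4    1]
 [  -2   44   40   42   23   40   43   49   45   43   43   46   45   53
    57    0    0]
 [   4   43   49   43   44   44   44   42   43   42   46   43   40   48
    51    0   -1]
 [   0   49   54   45   43   44   41   42   42   46   43   48   43   47
    50    4    0]
 [   2    2   54   48   39   44   46   42   49   40   40   44   44   46
    28    4    0]
 [   4    0   50   45   42   39   43   43   41   43   41   47   27   46
    41   41    3]
 [   2    0   54   44   24   47   43   45   41   38   45   44   46   41
    44   41    0]
 [   1    3   51   46   43   43   40   48   41   46   50   51   52   54
    44    3   -2]
 [   4    2    0   4
[... 1086 characters left out ...]
1   42
     0    0]
 [   6   40   43   41   43   44   40   42   42   44   43   43   39   40
     5    0]
 [   2   45   40   42   44   42   38   43   41   42   47   41   48   42
     4    1]
 [   1   42   41   25   39   44   41   44   42   38   43   37   41 1196
     0   -1]
 [   0   44   41   43   46   41   43   43   39   44   43   43 1196   41
     0    3]
 [   1   41   42   43   40   43   40   39   45   40   46   42   41   42
     0   -3]
 [   1   38   43   43   44   43   40   44   42   41   43   41   42   44
     4    0]
 [   1    0    2    2   -1    0   -5   -2   -2    3    3    3    1    0
     2    1]
 [   0    2   -1    2    3    1    1    0   -1    0    0    0    7    2
     3    0]]
```

View pics/c1.png

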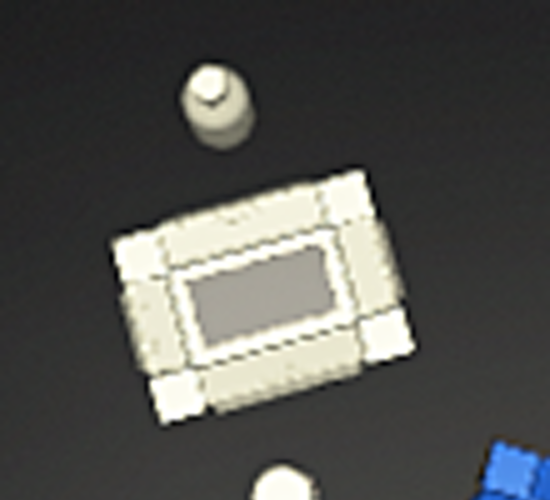

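View pics/s1.png

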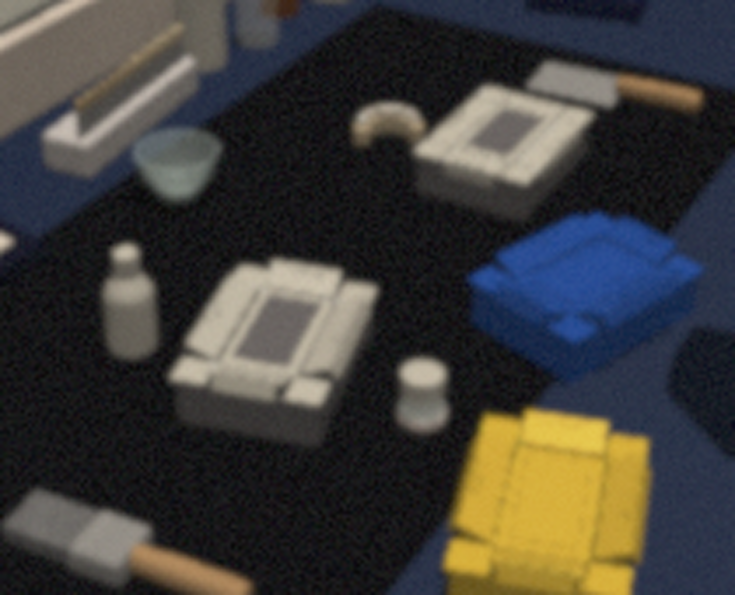

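The left white case, centred at about (282,199), has its rim standing at 50–55 mm. The right one is flat at 42 mm. I'll refine the centre and yaw from the grey label panel and plan the approach.

```bash
cat > loc.py <<'E'
from h import *
np.set_printoptions(precision=4,suppress=True)
def label(d,box,lo,hi,h=.042):
    a,b,c,e=box;hsv=cv2.cvtColor(d["img"],cv2.COLOR_BGR2HSV)[b:e,a:c]
    m=((hsv[...,1]<60)&(hsv[...,2]>lo)&(hsv[...,2]<hi)).astype(np.uint8)
    n,l,st,ce=cv2.connectedComponentsWithStats(m)
    i=1+np.argmax(st[1:,4]);ct=cv2.findContours((l==i).astype(np.uint8),0,1)[0][0][:,0]
    w=np.array([ray(d,u+a,v+b,h)[:2] for u,v in ct],np.float32)
    return cv2.minAreaRect(w), ray(d,ce[i][0]+a,ce[i][1]+b,h), ce[i]+[a,b]
E
python3 - <<'E'
from loc import *
from workcell import env
d=dict(np.load("top0.npz"));s=dict(np.load("side0.npz"))
print(d["img"][199,282],d["img"][182,270],s["img"][232,298],s["img"][220,285])
print(label(d,(262,185,305,215),110,185));print(label(d,(390,185,425,212),110,185))
print(label(s,(285,218,316,250),70,int(s["img"][220,285].max())-45) )
r=R.from_rotvec(env.sense()["ee_rot"]).as_matrix();print(r)
# dropper base & jar top
P=pts(d)
for b in [(262,148,284,172),(278,230,298,250)]:
    q=P[b[1]:b[3],b[0]:b[2]].reshape(-1,3);q=q[(q[:,2]>.02)&(q[:,2]<.1)];print(len(q),q.mean(0),q.min(0),q.max(0))
E
```

```text
[155 166 169] [132 154 154] [100 103 107] [145 160 168]
(((0.5316630005836487, 0.17447498440742493), (0.03965800255537033, 0.08065054565668106), 14.57001781463623), array([0.5314, 0.1747, 0.042 ]), array([281.8649, 198.5297]))
(((0.5223286747932434, -0.18930448591709137), (0.039550479501485825, 0.07967737317085266), 1.8305667638778687), array([ 0.5222, -0.1894,  0.042 ]), array([407.0872, 198.2153]))
(((0.5280430316925049, 0.17335079610347748), (0.03553805500268936, 0.07333221286535263), 14.195596694946289), array([0.5275, 0.1747, 0.042 ]), array([298.7316, 233.974 ]))
[[ 0.9687  0.2482 -0.0003]
 [ 0.2482 -0.9687  0.002 ]
 [ 0.0002 -0.002  -1.    ]]
159 [0.6401 0.1988 0.0609] [0.6268 0.1822 0.0215] [0.6623 0.2189 0.0886]
98 [0.4137 0.166  0.0427] [0.3996 0.1508 0.0279] [0.4284 0.1817 0.0479]
```

The label gives the centre at about (0.530, 0.1745) and a yaw of 14.5°. Its side-view estimate agrees within 4 mm, and the label measures 40×80 as it should. The tool x axis is already at 14.4°, so tool x = case +x and tool y = case −y. I'll move above press_near with the gripper shut.

```bash
python3 -m crank '{"slide":[[26,-30,0],[60,-70,0],[100,-115,0],[135,-155,0],[165,-190,0],[195,-225,0],[225,-260,0],[255,-293,0],[285,-328,0],[315,-362,0],[345,-397,0],[375,-431,0],[405,-466,0],[435,-500,0],[460,-530,0],[485,-558,0],[500,-575,0],[510,-587,0],[510,-587,0],[510,-587,0]],"turn":[[0,0,0],[0,0,0],[0,0,0],[0,0,0],[0,0,0],[0,0,0],[0,0,0],[0,0,0],[0,0,0],[0,0,0],[0,0,0],[0,0,0],[0,0,0],[0,0,0],[0,0,0],[0,0,0],[0,0,0],[0,0,0],[0,0,0],[0,0,0]],"gripper":[1,1,1,1,1,1,1,1,1,1,1,1,1,1,1,1,1,1,1,1]}'
```

```text
t: 2.1
tool_pos: [0.4845, 0.1618, 0.2449]
ee_rot: [3.116, 0.393, -0.002]
wrist_force: [-0.8, 0.1, 1.2]
grip_width: 0.0002
```

```bash
python3 -m crank '{"slide":[[0,0,30],[0,0,70],[0,0,110],[0,0,140],[0,0,155],[0,0,160],[0,0,160]],"turn":[[0,0,0],[0,0,0],[0,0,0],[0,0,0],[0,0,0],[0,0,0],[0,0,0]],"gripper":[1,1,1,1,1,1,1]}'
python3 - <<'E'
from h import *
from workcell import env
d=env.get_image("side");cv2.imwrite("pics/s2.png",cv2.resize(d["img"][120:300,220:430],None,fx=3.3,fy=3.3,interpolation=2))
E
```

```text
t: 2.8
tool_pos: [0.4845, 0.1614, 0.0851]
ee_rot: [3.117, 0.391, -0.001]
wrist_force: [0.2, -0.9, 1.1]
grip_width: -0.0001
```

View pics/s2.png

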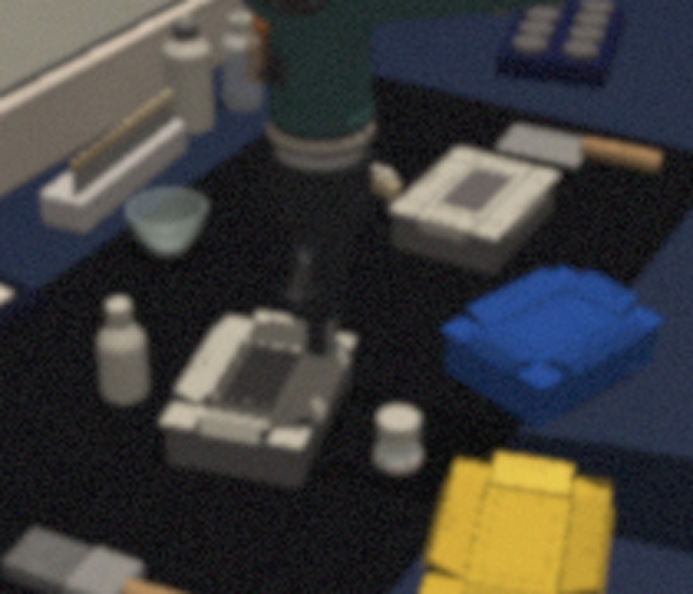

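The dark closed fingers, at about (320,330) in the crop, hover over the near section and are clear of the jar at (398,435). I'll press slowly.

```bash
python3 -m crank '{"slide":[[0,0,6],[0,0,12],[0,0,15],[0,0,17],[0,0,19],[0,0,21],[0,0,22]],"turn":[[0,0,0],[0,0,0],[0,0,0],[0,0,0],[0,0,0],[0,0,0],[0,0,0]],"gripper":[1,1,1,1,1,1,1]}'
python3 -m crank '{"slide":[[0,0,1],[0,0,2],[0,0,3],[0,0,4],[0,0,5]],"turn":[[0,0,0],[0,0,0],[0,0,0],[0,0,0],[0,0,0]],"gripper":[1,1,1,1,1]}'
```

```text
t: 3.55
tool_pos: [0.4841, 0.1623, 0.0639]
ee_rot: [3.116, 0.393, -0.003]
wrist_force: [-4.5, -0.5, 7.1]
grip_width: -0.0003
t: 4.05
tool_pos: [0.485, 0.1624, 0.058]
ee_rot: [3.117, 0.393, 0.0]
wrist_force: [-0.5, 0.0, 2.4]
grip_width: -0.0002
```

```bash
python3 -m crank '{"slide":[[0,0,1],[0,0,2],[0,0,2]],"turn":[[0,0,0],[0,0,0],[0,0,0]],"gripper":[1,1,1]}'
```

```text
t: 4.35
tool_pos: [0.4849, 0.1624, 0.0561]
ee_rot: [3.117, 0.393, -0.0]
wrist_force: [-0.2, -0.0, -0.3]
grip_width: -0.0003
```

The force rose to about 7 N and then vanished while descending, which means it snapped. Next is the far side: lift 30 mm, move +94 mm in x, then look at the clearance to the dropper.

```bash
python3 -m crank '{"slide":[[0,0,-15],[0,0,-30],[20,0,-30],[50,0,-30],[80,0,-30],[94,0,-30],[94,0,-30]],"turn":[[0,0,0],[0,0,0],[0,0,0],[0,0,0],[0,0,0],[0,0,0],[0,0,0]],"gripper":[1,1,1,1,1,1,1]}'
python3 - <<'E'
from h import *
from workcell import env
d=env.get_image("side");cv2.imwrite("pics/s3.png",cv2.resize(d["img"][120:300,220:430],None,fx=3.3,fy=3.3,interpolation=2))
E
```

```text
t: 5.05
tool_pos: [0.5774, 0.1859, 0.0858]
ee_rot: [3.117, 0.393, 0.001]
wrist_force: [-0.3, 0.0, -0.6]
grip_width: -0.0001
```

View pics/s3.png

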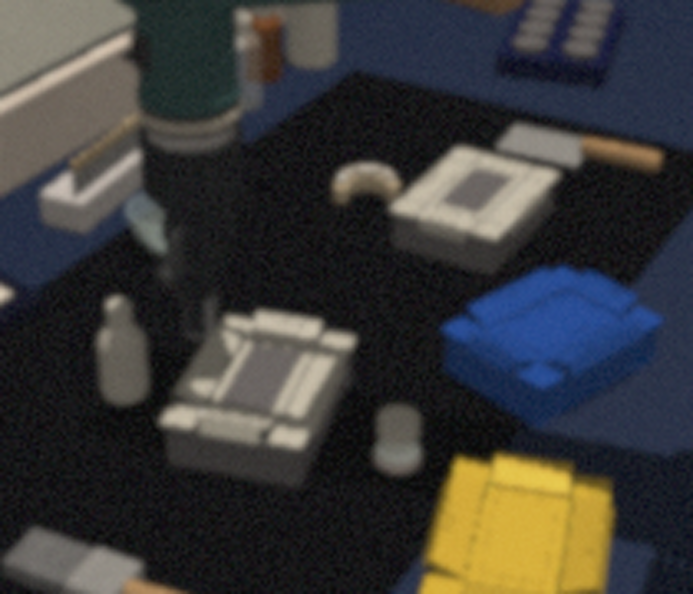

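The near section now looks flat. The fingers, at about (200,320), are over the far section and clear of the bottle at (122,350). I'll press.

```bash
python3 -m crank '{"slide":[[-1,0,6],[-1,0,12],[-1,0,15],[-1,0,17],[-1,0,19],[-1,0,21],[-1,0,22]],"turn":[[0,0,0],[0,0,0],[0,0,0],[0,0,0],[0,0,0],[0,0,0],[0,0,0]],"gripper":[1,1,1,1,1,1,1]}'
python3 -m crank '{"slide":[[0,0,1],[0,0,2],[0,0,3],[0,0,4],[0,0,5]],"turn":[[0,0,0],[0,0,0],[0,0,0],[0,0,0],[0,0,0]],"gripper":[1,1,1,1,1]}'
python3 -m crank '{"slide":[[0,0,1],[0,0,2],[0,0,2]],"turn":[[0,0,0],[0,0,0],[0,0,0]],"gripper":[1,1,1]}'
```

```text
t: 5.8
tool_pos: [0.5754, 0.1856, 0.0651]
ee_rot: [-3.117, -0.393, -0.002]
wrist_force: [-1.2, -0.6, 5.0]
grip_width: 0.0001
t: 6.3
tool_pos: [0.5756, 0.1856, 0.0596]
ee_rot: [-3.117, -0.393, -0.003]
wrist_force: [1.3, 0.8, 2.0]
grip_width: -0.0002
t: 6.6
tool_pos: [0.5741, 0.1852, 0.0562]
ee_rot: [3.117, 0.393, -0.004]
wrist_force: [1.0, -0.3, -0.8]
grip_width: 0.0
```

```bash
python3 -m crank '{"slide":[[0,0,-15],[0,0,-30],[-10,-15,-30],[-25,-37,-30],[-40,-58,-30],[-46,-67,-30],[-46,-67,-30]],"turn":[[0,0,0],[0,0,0],[0,0,0],[0,0,0],[0,0,0],[0,0,0],[0,0,0]],"gripper":[1,1,1,1,1,1,1]}'
python3 -m crank '{"slide":[[0,0,6],[0,0,12],[0,0,15],[0,0,17],[0,0,19],[0,0,21],[0,0,22]],"turn":[[0,0,0],[0,0,0],[0,0,0],[0,0,0],[0,0,0],[0,0,0],[0,0,0]],"gripper":[1,1,1,1,1,1,1]}'
python3 -m crank '{"slide":[[0,0,1],[0,0,2],[0,0,3],[0,0,4],[0,0,5]],"turn":[[0,0,0],[0,0,0],[0,0,0],[0,0,0],[0,0,0]],"gripper":[1,1,1,1,1]}'
python3 -m crank '{"slide":[[0,0,1],[0,0,2],[0,0,2]],"turn":[[0,0,0],[0,0,0],[0,0,0]],"gripper":[1,1,1]}'
```

```text
t: 7.3
tool_pos: [0.5124, 0.2403, 0.0877]
ee_rot: [-3.116, -0.397, -0.001]
wrist_force: [0.3, -0.4, 0.1]
grip_width: -0.0002
t: 8.0
tool_pos: [0.514, 0.239, 0.0656]
ee_rot: [-3.117, -0.393, -0.001]
wrist_force: [-1.5, -0.0, 3.8]
grip_width: 0.0002
t: 8.5
tool_pos: [0.5143, 0.2394, 0.0616]
ee_rot: [-3.116, -0.393, -0.004]
wrist_force: [-0.5, -0.4, -0.6]
grip_width: 0.0
t: 8.8
tool_pos: [0.5135, 0.2387, 0.0576]
ee_rot: [3.116, 0.393, -0.002]
wrist_force: [-0.5, -0.1, -0.0]
grip_width: 0.0
```

The force rose and fell again. Next is the right side, +134 mm in tool y.

```bash
python3 -m crank '{"slide":[[0,0,-15],[0,0,-30],[0,20,-30],[0,50,-30],[0,85,-30],[0,115,-30],[0,134,-30],[0,134,-30]],"turn":[[0,0,0],[0,0,0],[0,0,0],[0,0,0],[0,0,0],[0,0,0],[0,0,0],[0,0,0]],"gripper":[1,1,1,1,1,1,1,1]}'
python3 -m crank '{"slide":[[0,0,6],[0,0,12],[0,0,15],[0,0,17],[0,0,19],[0,0,21],[0,0,22]],"turn":[[0,0,0],[0,0,0],[0,0,0],[0,0,0],[0,0,0],[0,0,0],[0,0,0]],"gripper":[1,1,1,1,1,1,1]}'
python3 -m crank '{"slide":[[0,0,1],[0,0,2],[0,0,3],[0,0,4],[0,0,5]],"turn":[[0,0,0],[0,0,0],[0,0,0],[0,0,0],[0,0,0]],"gripper":[1,1,1,1,1]}'
python3 -m crank '{"slide":[[0,0,1],[0,0,2],[0,0,2]],"turn":[[0,0,0],[0,0,0],[0,0,0]],"gripper":[1,1,1]}'
```

```text
t: 9.6
tool_pos: [0.5484, 0.1068, 0.0901]
ee_rot: [3.116, 0.387, 0.004]
wrist_force: [-0.3, 0.5, -0.7]
grip_width: 0.0002
t: 10.3
tool_pos: [0.5471, 0.1092, 0.0663]
ee_rot: [3.117, 0.393, 0.0]
wrist_force: [0.4, -0.4, 1.7]
grip_width: 0.0001
t: 10.8
tool_pos: [0.5475, 0.1082, 0.0623]
ee_rot: [3.115, 0.392, 0.002]
wrist_force: [-2.4, -3.8, 7.4]
grip_width: 0.0001
t: 11.1
tool_pos: [0.5467, 0.1094, 0.0586]
ee_rot: [-3.116, -0.393, 0.001]
wrist_force: [-0.5, -0.5, 0.0]
grip_width: 0.0002
```

```bash
python3 -m crank '{"slide":[[0,0,1],[0,0,2],[0,0,2]],"turn":[[0,0,0],[0,0,0],[0,0,0]],"gripper":[1,1,1]}'
python3 -m crank '{"slide":[[0,0,-20],[0,0,-60],[0,0,-105],[0,0,-150],[0,0,-180],[-20,30,-185],[-45,65,-185],[-70,100,-185],[-100,140,-185],[-130,180,-185],[-160,220,-185],[-190,255,-185],[-220,290,-185],[-250,325,-185],[-280,360,-185],[-300,380,-185],[-300,380,-185],[-300,380,-185]],"turn":[[0,0,0],[0,0,0],[0,0,0],[0,0,0],[0,0,0],[0,0,0],[0,0,0],[0,0,0],[0,0,0],[0,0,0],[0,0,0],[0,0,0],[0,0,0],[0,0,0],[0,0,0],[0,0,0],[0,0,0],[0,0,0]],"gripper":[1,1,1,1,1,1,1,1,1,1,1,1,1,1,1,1,1,1]}'
python3 - <<'E'
from loc import *
from workcell import env
d=env.get_image("top");s=env.get_image("side")
print(label(d,(262,185,305,215),110,185)[:2]);print(label(d,(390,185,425,212),110,185)[:2])
P=pts(d);print((P[178:224:3,250:316:4,2]*1000).astype(int))
a=cv2.resize(d["img"][140:250,230:330],(480,528),interpolation=2);cv2.imwrite("pics/t4.png",a)
cv2.imwrite("pics/s4.png",cv2.resize(s["img"][120:300,220:430],None,fx=3.3,fy=3.3,interpolation=2))
E
```

```text
t: 11.4
tool_pos: [0.5467, 0.1093, 0.0567]
ee_rot: [-3.117, -0.393, 0.001]
wrist_force: [-0.3, 0.9, 0.1]
grip_width: 0.0004
t: 13.2
tool_pos: [0.3505, -0.3335, 0.2421]
ee_rot: [-3.116, -0.39, -0.0]
wrist_force: [-0.1, -0.3, 0.1]
grip_width: -0.0001
(((0.5316630005836487, 0.17447498440742493), (0.03965800255537033, 0.08065054565668106), 14.57001781463623), array([0.5315, 0.1747, 0.042 ]))
(((0.5220983624458313, -0.18916897475719452), (0.04060231149196625, 0.0789712518453598), 1.149951457977295), array([ 0.5221, -0.1894,  0.042 ]))
[[   6    2    6    1    2    0   -1    0    1   -1   46   38   43   47
    -2    0    0]
 [   6    4    1    3    4    0    2   39   39   42   41   46   39   41
     2   -1    4]
 [  -1   -2    2   -1    5   44   47   44   44   43   42   41 1196   41
     5    2    0]
 [   0    5   44   43   41   44   44   44   42   41   41   44   41   43
    -5    0    2]
 [   2   42   42   41   43   45   41   43   42   41   46   43   46   43
     1    3    2]
 [   2   47   42   43   22   42   41   44   46   40   41   42   41   45
    38   -3    4]
 [   3   42   42   43   
[... 176 characters left out ...]
6   43   44   44   39   44   42   48   45   44   40
    25    3    1]
 [   0    3   44   42   47   46   41   40   43   40   46   44   28   44
    46   38    3]
 [   2    1   44   44   27   39   40   45   42   42   42   42   43   43
    42   44    1]
 [   1    0   45   48   45   40   42   44   41   44   42   44   42   42
    43    3    0]
 [   0    3    5   44   47   43   40   43   43   43   45   42   35    2
     2    0    4]
 [1196    2    3   43   43   44   43   42   45   40    3    0    2    2
     0   -2    0]
 [   0    0    1   42   42   40   43   32    2    3    0    5    0    1
     6    3    0]
 [   2    2    2   42   39    0    0    4    2    2    4    3    1    2
     0    0    3]]
```

View pics/t4.png

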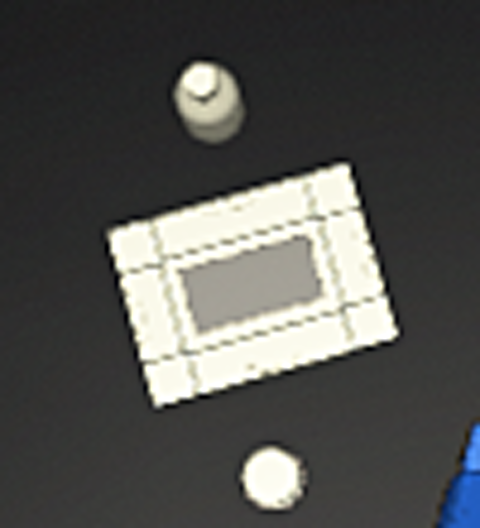

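View pics/s4.png

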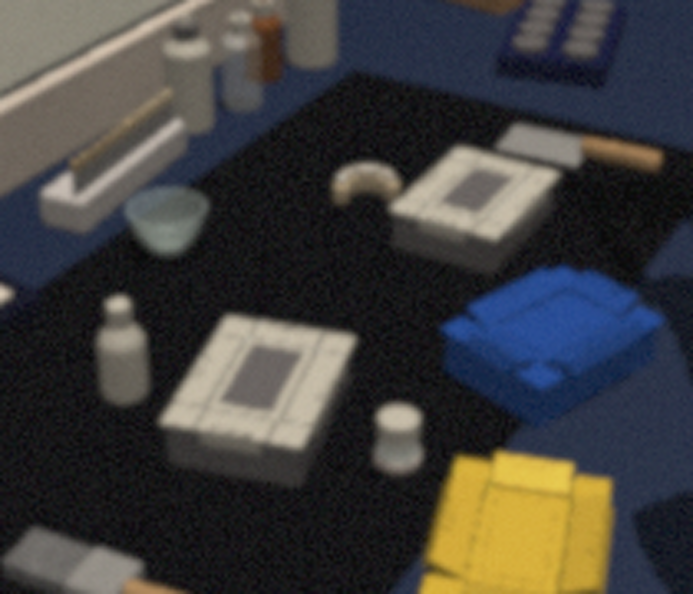

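All four sections are flat: the lid at crop (255,285) is evenly white, with depths of about 42 mm throughout. Neither case has moved, and the jar and bottle still stand where they were.

```bash
python3 -c "
from workcell import env
print(env.hand_in())"
```

```text
the job is handed in; nothing more can be done
None
```

All four rim sections of the open case are pressed shut, and the job was handed in after about 13 s of robot time. I pressed each section once with the closed fingertips, in the order near, far, left, right. Each time the force built up and then dropped away as the section snapped. The highest reading was about 8–9 N, taken only at the end of each move.

**Last checks:**
- **Lid:** it is flat all round in both views, with depth readings of about 42 mm (a few mm of noise). The raised sections had read 50–55 mm before.
- **Cases:** neither moved measurably; the label centres agree with the start to within about 0.3 mm.
- **Jar and bottle:** they still stand where they were in the pictures. I did not re-measure them or the model, bowl, brush and spatula; the arm stayed clear of all of them.
- **Robot:** it ended well clear of everything, with wrist force near zero.

No check failed. The only disagreement was a 4 mm difference between the top and side views on the case centre before I started, which was small enough not to matter.

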